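# Put the third gold-lidded jar in between its two mates

## Robot

A 6-joint arm with a two-finger parallel gripper is mounted at the origin on the work surface. World frame = base frame: x ahead of the robot, y to its left, z up, the work surface at z = 0. Lengths are in m, angles in degrees, forces in N, time in s.
With the tool pointing down it reaches from about 0.375 to 0.9 m from the base axis. Payload 3.1 kg.
Tool frame: the origin (TCP) lies at the very end of the fingers, on their centre line; the grasp point (between the pads) lies 19 mm behind it; z points along the fingers, y is the direction in which the jaws open and shut (so a half turn about z gives the same grasp; the last joint's range is limited). The gripper opens to 87 mm and grips with 3 to 60 N. Pads are 19 mm wide; open, the fingers measure 117 mm over their backs; the gripper's body (75 mm by 190 mm) begins 51 mm behind the grasp point.
Start: joints at [54.918, 30.224, 82.088, -0, 67.689, -10.227], TCP at [0.263, 0.567, 0.223] pointing down, gripper open.
Joint ranges: [-176.69, 176.69], [-43.24, 126.21], [12.49, 139.97], [-82, 262], [0, 151.66], [-163.58, 163.58]. Speed limits (degrees/s): [159.86, 159.86, 180, 180, 180, 180].

## Interface

Orientations are given as a 3x3 rotation matrix whose columns are the frame's x, y, z axes.
In Python, from rig import readout, capture, camera_model, bot, spot_in, regions_of gives the robot as it stands.
- The arm moves only by the tool send_rows, never from a script. Its argument "moves" is a list that holds one entry, the list of rows, each a list of 7 numbers: the turn, a rotation vector about the tool's x, y, z in degrees, then the shift along the tool's x, y, z in cm, then the opening, from -1 (shut) to 1 (fully open). A call has exactly 5 rows; each row shifts and turns the commanded pose from where the row before left it, along the tool's axes as they then stand; what a row does not reach is not made up. A row lasts 1/10 s, in which the tool goes at most 50 mm and 8.59 degrees, less where a joint would pass 70% of its speed; a pose out of reach is approached as far as the arm can. A call with a gripper value outside its range is refused whole. The fingers move at their own pace and stop on an object; the grip force is fixed at half the most. Time passes only in rows, so rows that do not move let the fingers close, or fill a call up. It gives the time, the measured TCP pose, the force and the opening at its end, in the units of the state.
- readout.read_state(): the state, without advancing time (a new reading comes with each control period).
- capture(name): name is "scene" or "side" or "wrist"; returns the picture (480x640x3 uint8, blue, green, red); there is no depth.
- camera_model(name): a dict with "camera_matrix" (3x3 intrinsics, pixels), "k1" (the pictures are not rectified: a ray, as slopes to the right and down, at radius r is drawn at 1 + k1 r^2 times it, then the intrinsics apply), "pose" (4x4, takes a point from camera to world coordinates). Camera axes: x right, y up, looking along -z (the intrinsics and any distortion apply to the point x, -y, -z); pixel columns grow to the right and rows downward; lengths in m; the calibration is good to about 2 mm. A picture is of the moment at which its call begins: read the wrist's pose just before it. camera_model takes no time and is no camera call; for the wrist camera it gives the pose at the moment of the call.
- bot.hand_in(): hands the job in, once; it reports no verdict.
Trained networks look in the newest picture that a camera, given by its name, has taken for a name from the list of things; names that differ only in an ending like _2 or _b are one class to them, and where a whole thing is asked for, a point or a joint stands for the part that bears it (a point fixed in the world has none). Each returns a list of dicts, best first, with "p" (0 to 1); they miss things now and then, are a little off and sometimes report something else, mostly with a low value. They report only what shows in the picture. A call takes as long as a camera call.
- spot_in(camera, thing): "location" ([x, y, z] in m, in world coordinates, good to about 4 mm: the middle of the surface that is visible of it).
- regions_of(camera, thing): "mask" (480x640 bool, what is visible of it).
The state is a dict: "time_s": time; "joint_positions": joint angles; "qvel": joint speeds; "tau": joint torques, N m; "position": TCP position; "tcp_rot": TCP orientation; "force": force on the tool from outside, world axes, zero at the start; "moment": the same for the moment, N m; "opening": opening from 0.0 (shut) to 1.0 (fully open).
Only numpy, scipy, OpenCV 4.12 (cv2) and the standard library are available. Lean on these libraries where they do the work, as an engineer would, in place of code of your own. Each camera call takes 0.05 s, during which the arm holds its last target. There are 200 camera calls.

## Task

The white display channel on the butcher's table holds a tight row of four jars, the two gold-lidded ones in the middle. Nudge those two apart along the channel, each with the jar beyond it, without tipping them or lifting them out, then take the loose gold-lidded jar from the table and set it down gently, upright, in the gap between them, down on the channel's floor. Let go; all three gold-lidded jars end standing in the channel.

Things in the scene. Friction and masses are not known exactly. Their poses are not given: they have to be found in the camera images.
- spare_center (a point): The jar to insert, alone on the table, nearer the robot than the channel, beside two bystander jars with a white and a dark red lid: round, 56 mm in diameter all the way up, 90 mm tall, about 0.28 kg, orange food, gold-yellow lid. Point: its centre, 45 mm above its underside; z up through the lid.
- left_center (a point): The gold-lidded jar of the row on the channel's +y side (the robot's left): round, 56 mm in diameter all the way up, 90 mm tall, about 0.28 kg, orange food, gold-yellow lid. Point: its centre, 45 mm above its underside; z up through the lid. Starts 57 mm from its mate; beyond it stands one more jar of this size (white or red lid), which it pushes along.
- right_center (a point): The gold-lidded jar of the row on the channel's -y side (the robot's right): round, 56 mm in diameter all the way up, 90 mm tall, about 0.28 kg, orange food, gold-yellow lid. Point: its centre, 45 mm above its underside; z up through the lid. Beyond it stands one more jar of this size (red or white lid), which it pushes along.
- rack: White open channel, fixed. Outside 78 mm (its x, across the row) by 320 (its y, along the row), inside 72 by 314; walls 20 mm high above the table, floor 4 mm thick. Origin: centre of its underside, on the table; z up. At the start 35 to 55 mm is free at each end; with its pair pushed against an end, a gold-lidded jar is 73 mm from the middle. Jars slide freely; grip them across the channel, above its walls.

How it is judged:
By the outcome, as a careful person would: the job done as asked, in the order asked, and still so for the second after the job is handed in, with the robot touching nothing.
It also fails if it takes over 54 s, if anything falls off the work surface, if the arm or the gripper's body presses on something with over 40 N, if the wrist force passes 120 N, or if a joint passes its speed limit or range.

## Working session

There is one attempt and no reset: what is moved stays moved. The work goes in short steps, Python scripts to look and compute and a tool call to move; the robot and the scene stay as the last step left them, time stands still between calls to the robot, and variables do not carry over. Pictures are saved under pics/ and viewed, about 8 in all and at most 12, crops included, and the job is handed in when it is done.

Besides the shell and the picture viewer there is one more tool, called after ">>>" as name(argument=value, ...) on one line, values as JSON. send_rows: Moves the arm, as the interface text tells. Its arguments: {"type":"object","properties":{"moves":{"type":"array","items":{"type":"array","items":{"type":"array","items":{"type":"number"}}}}},"required":["moves"]}

```bash
ls; mkdir -p pics; python3 - <<'E'
from rig import readout, capture, camera_model, bot, spot_in, regions_of
import cv2, numpy as np
s=readout.read_state()
for k,v in s.items(): print(k,np.round(v,4).tolist())
a=capture("scene");cv2.imwrite("pics/scene0.png",a)
for n in ["spare_center","left_center","right_center","rack"]:
    for d in spot_in("scene",n)[:5]: print(n,np.round(d["location"],4),round(d["p"],2))
b=capture("side");cv2.imwrite("pics/side0.png",b)
for n in ["spare_center","left_center","rack"]:
    for d in spot_in("side",n)[:5]: print('side',n,np.round(d["location"],4),round(d["p"],2))
for c in ["scene","side","wrist"]:
    m=camera_model(c);print(c,np.round(m["pose"],3).tolist(),m["k1"],np.round(m["camera_matrix"],1).tolist())
E
```

```text
pics
time_s 0.0
joint_positions [54.9184, 30.2786, 82.1556, -0.0014, 67.6859, -10.2263]
qvel [0.0447, -0.016, 0.0087, -0.062, 0.0169, 0.0281]
tau [0.0005, -44.0045, -17.6595, 0.0632, 0.0582, -0.0002]
position [0.2623, 0.5665, 0.2216]
tcp_rot [[-0.9074, 0.4203, -0.0012], [0.4203, 0.9074, -0.0017], [0.0003, -0.0021, -1.0]]
force [-0.0172, 0.1031, -0.0773]
moment [0.0436, 0.0114, 0.0026]
opening 1.0013
spare_center [0.457  0.1685 0.0706] 0.77
left_center [0.6351 0.0807 0.0937] 0.77
right_center [0.6376 0.0214 0.0947] 0.83
rack [ 0.6574 -0.0591  0.004 ] 0.73
side spare_center [0.4394 0.1595 0.0627] 0.55
side left_center [0.6139 0.0701 0.0706] 0.58
side rack [ 0.6157 -0.0511  0.0115] 0.74
scene [[0.902, -0.37, 0.223, 0.711], [0.432, 0.768, -0.473, -0.239], [0.004, 0.523, 0.853, 0.62], [0.0, 0.0, 0.0, 1.0]] -0.06893503455091121 [[577.4, 0.0, 323.5], [0.0, 577.4, 246.4], [0.0, 0.0, 1.0]]
side [[0.748, 0.409, -0.523, 0.223], [-0.663, 0.445, -0.601, -0.311], [-0.013, 0.797, 0.604, 0.466], [0.0, 0.0, 0.0, 1.0]] -0.04398152842769588 [[460.3, 0.0, 314.9], [0.0, 460.3, 236.5], [0.0, 0.0, 1.0]]
wrist [[0.42, -0.877, -0.231, 0.201], [0.907, 0.406, 0.107, 0.597], [0.0, -0.255, 0.967, 0.385], [0.0, 0.0, 0.0, 1.0]] -0.0010041844401315863 [[397.6, 0.0, 319.0], [0.0, 397.6, 236.4], [0.0, 0.0, 1.0]]
```

View pics/scene0.png

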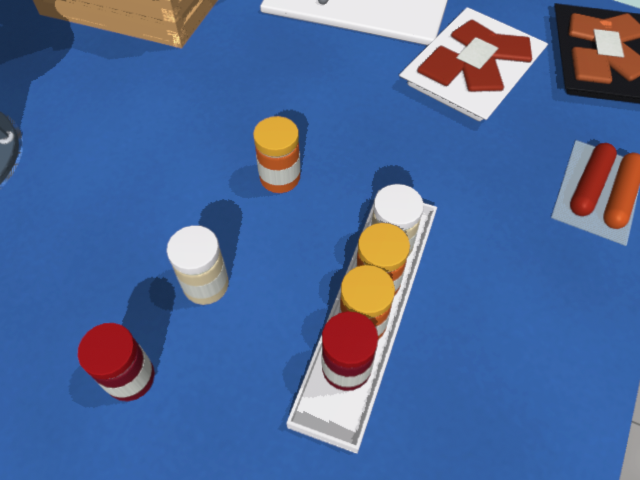

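View pics/side0.png

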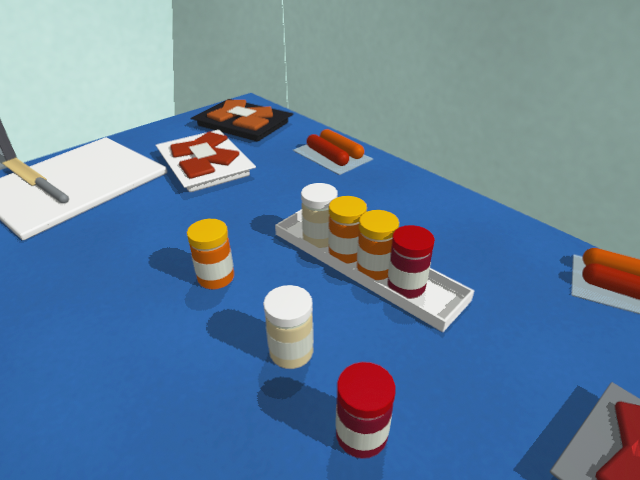

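The scene image shows the row white / gold / gold / red running from +y to -y. The gold lids are at (384,246) and (367,293), and the rack rim corners are at (289,425), (358,449) and (436,206). The spare is at (277,140) with its white and red bystanders well clear.

I'll fit lid outlines in both cameras to get the positions.

```bash
cat > h.py <<'E'
import numpy as np, cv2
from scipy.optimize import least_squares, minimize
def proj(m,P):
    T=np.linalg.inv(m["pose"]);p=np.atleast_2d(P)@T[:3,:3].T+T[:3,3]
    u=np.c_[p[:,0]/-p[:,2],-p[:,1]/-p[:,2]];u=u*(1+m["k1"]*(u**2).sum(1))[:,None]
    K=np.array(m["camera_matrix"]);return u@K[:2,:2].T+K[:2,2]
def unproj(m,px,z):
    px=np.array(px,float);T=np.array(m["pose"])
    f=lambda q:(proj(m,[q[0],q[1],z])[0]-px)
    return least_squares(f,[.55,.05],x_scale=.01).x
def gold(a):
    h=cv2.cvtColor(a,cv2.COLOR_BGR2HSV)
    return cv2.inRange(h,(18,120,110),(30,255,255))
t=np.linspace(0,2*np.pi,40)
def cyl(x,y,z0,z1,r=.028):
    c=np.c_[x+r*np.cos(t),y+r*np.sin(t)]
    return np.r_[np.c_[c,0*t+z0],np.c_[c,0*t+z1]]
def mask(m,x,y,z0,z1):
    k=np.zeros((480,640),np.uint8);h=cv2.convexHull(np.round(proj(m,cyl(x,y,z0,z1))*16).astype(np.int32))
    cv2.fillConvexPoly(k,h,255,shift=4);return k
E
python3 - <<'E'
from rig import camera_model
from h import *
for cam in ["scene","side"]:
    a=cv2.imread(f"pics/{cam}0.png");m=camera_model(cam);g=gold(a)
    n,l,st,c=cv2.connectedComponentsWithStats(g)
    for i in range(1,n):
        if st[i,4]>150: print(cam,st[i],c[i].round(1),unproj(m,c[i],.09).round(4))
    # spare fit: lid hull
    best=None
    x0=unproj(m,[277,135] if cam=="scene" else [208,233],.085)
    gg=np.zeros_like(g);y,x=(130,277) if cam=="scene" else (233,208);gg[y-45:y+45,x-45:x+45]=g[y-45:y+45,x-45:x+45]
    f=lambda q:(mask(m,q[0],q[1],.09-q[2],.09)!=gg).sum()
    r=minimize(f,[*x0,.015],method="Nelder-Mead",options=dict(initial_simplex=[[x0[0]+dx,x0[1]+dy,.015+dz] for dx,dy,dz in [(0,0,0),(.01,0,0),(0,.01,0),(0,0,.006)]]))
    print("spare",r.x.round(4),r.fun,(gg>0).sum())
    rack=dict(scene=[(289,425),(358,449),(436,206)],side=[(276,228),(444,327),(472,294)])[cam]
    for p in rack: print("rack corner",unproj(m,p,.02).round(4))
E
```

```text
scene [ 254  117   45   40 1432] [275.8 136.1] [0.4514 0.1719]
scene [ 341  223   69   95 4159] [375.  269.4] [0.6333 0.0524]
spare [0.4489 0.1756 0.0087] 59.0 1432
rack corner [ 0.6151 -0.1168]
rack corner [ 0.689  -0.1082]
rack corner [0.6574 0.2104]
side [ 329  196   70   44 1810] [363.3 217.2] [0.63   0.0516]
side [ 187  219   41   31 1002] [207.  233.7] [0.4436 0.1694]
spare [0.4468 0.1768 0.0101] 43.0 1002
rack corner [0.5774 0.1946]
rack corner [ 0.6038 -0.1202]
rack corner [ 0.6817 -0.1105]
```

>>> send_rows(moves=[[[0,0,8.55,0,0,0,1],[0,0,8.55,0,0,0,1],[0,0,8.55,0,0,0,1],[0,0,8.55,0,0,0,1],[0,0,8.55,0,0,0,1]]])

```text
time_s: 0.95
position: [0.2627, 0.5671, 0.2226]
tcp_rot: [[-0.375, 0.927, 0.0], [0.927, 0.375, 0.0], [0.0, 0.0, -1.0]]
force: [-0.3, -0.4, -0.4]
opening: 0.997
```

>>> send_rows(moves=[[[0,0,8.55,0,0,0,1],[0,0,8.55,0,0,0,1],[0,0,0,-4.14,2.48,0,1],[0,0,0,-4.14,2.48,0,1],[0,0,0,-4.14,2.48,0,1]]])

```text
time_s: 1.45
position: [0.3487, 0.4493, 0.2226]
tcp_rot: [[-0.094, 0.996, 0.0], [0.996, 0.094, 0.0], [0.0, 0.0, -1.0]]
force: [-0.1, 0.5, 0.3]
opening: 0.998
```

>>> send_rows(moves=[[[0,0,0,-4.14,2.48,0,1],[0,0,0,-4.14,2.48,0,1],[0,0,0,-4.14,2.48,0,1],[0,0,0,-4.14,2.48,0,1],[0,0,0,-4.14,2.48,0,1]]])

```text
time_s: 1.95
position: [0.4918, 0.254, 0.2228]
tcp_rot: [[-0.092, 0.996, 0.001], [0.996, 0.092, 0.0], [0.0, 0.001, -1.0]]
force: [0.4, 0.1, -0.2]
opening: 0.999
```

>>> send_rows(moves=[[[0,0,0,-4.14,2.48,0,1],[0,0,0,-4.14,2.48,0,1],[0,0,0,-4.14,2.48,0,1],[0,0,0,-4.14,2.48,0,1],[0,0,0,-4.14,2.48,0,1]]])

```text
time_s: 2.45
position: [0.6343, 0.0591, 0.2227]
tcp_rot: [[-0.092, 0.996, 0.0], [0.996, 0.092, 0.0], [0.0, 0.0, -1.0]]
force: [1.5, 0.9, 0.3]
opening: 0.998
```

>>> send_rows(moves=[[[0,0,0,0,0,0,1],[0,0,0,0,0,0,1],[0,0,0,0,0,0,1],[0,0,0,0,0,0,1],[0,0,0,0,0,0,1]]])

```text
time_s: 2.95
position: [0.6326, 0.0624, 0.2227]
tcp_rot: [[-0.094, 0.996, -0.0], [0.996, 0.094, 0.0], [0.0, -0.0, -1.0]]
force: [1.3, 0.3, -0.6]
opening: 0.996
```

```bash
python3 - <<'E'
from rig import *
from h import *
import pickle
m=camera_model("wrist");a=capture("wrist");cv2.imwrite("pics/w1.png",a);pickle.dump(m,open("w1.pkl","wb"))
s=readout.read_state();print(s["position"],s["tcp_rot"],s["time_s"],s["joint_positions"])
g=gold(a);n,l,st,c=cv2.connectedComponentsWithStats(g)
for i in range(1,n):
    if st[i,4]>150: print(st[i],c[i].round(1),unproj(m,c[i],.094).round(4))
for t in ["left_center","right_center","rack"]:
    for d in spot_in("wrist",t)[:3]: print(t,np.round(d["location"],4),round(d["p"],2))
E
```

```text
[0.63281217 0.06219876 0.22279987] [[-9.40493741e-02  9.95567534e-01  3.65730160e-05]
 [ 9.95567534e-01  9.40493726e-02  4.16774498e-05]
 [ 3.80530467e-05  4.03306454e-05 -9.99999998e-01]] 3.0 [-4.44112121e+00  3.10618438e+01  8.04214911e+01  2.73294137e-03
  6.85147608e+01 -9.83873009e+00]
[  24    0   91   82 5990] [69.6 38.2] [0.4552 0.1766]
[ 283  159   74  145 8241] [319.4 230.4] [0.6341 0.0605]
[  75  290   40   70 1340] [ 89.8 325.4] [ 0.4578 -0.0352]
[530 290  34  70 544] [554.2 325.7] [ 8.298e-01 -3.000e-04]
[ 285  373  355   21 5808] [473.9 385.1] [ 0.776  -0.0605]
left_center [0.6304 0.0896 0.0914] 0.93
right_center [0.6319 0.0316 0.0975] 0.56
rack [0.6318 0.1235 0.0063] 0.9
```

View pics/w1.png

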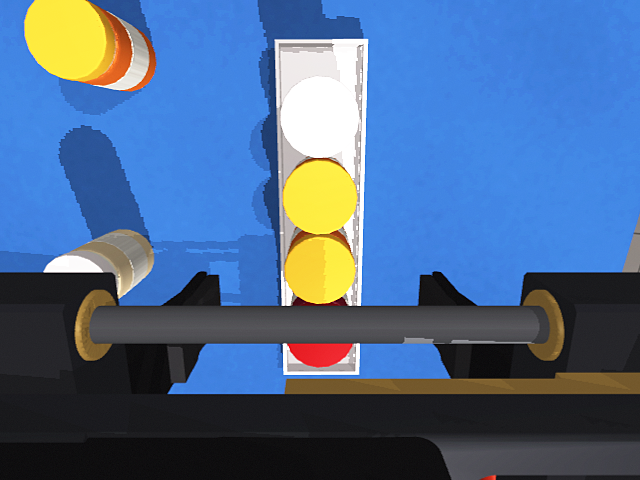

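The wrist view shows the gold lids at (320,198) and (320,267). The rack corners are at (275,39), (368,39), (284,374) and (359,374). The spare lid is near (66,37), touching the top edge.

```bash
python3 - <<'E'
from h import *
import pickle
m=pickle.load(open("w1.pkl","rb"))
for n,p,z in [("white",(319.5,117),.094),("L",(320,197.5),.094),("R",(320,267),.094),("c1",(275.5,39.5),.02),("c2",(368,39.5),.02),("c3",(284,374.5),.02),("c4",(359,374),.02),("spare",(66,38),.09)]: print(n,unproj(m,p,z).round(4))
# fit lid discs
a=cv2.imread("pics/w1.png");g=gold(a)
def fit(x0,box,z0,z1):
    gg=np.zeros_like(g);r0,r1,c0,c1=box;gg[r0:r1,c0:c1]=g[r0:r1,c0:c1]
    def f(q):
        k=mask(m,q[0],q[1],z1-.0005,z1);k2=np.zeros_like(k);k2[r0:r1,c0:c1]=k[r0:r1,c0:c1];return (k2!=gg).sum()
    r=minimize(f,x0,method="Nelder-Mead",options=dict(initial_simplex=[x0,[x0[0]+.005,x0[1]],[x0[0],x0[1]+.005]]));return r.x.round(4),r.fun
print(fit([.632,.088],(155,238,280,360),0,.094),fit([.632,.032],(240,305,280,360),0,.094),fit([.45,.176],(0,85,20,110),0,.09))
E
```

```text
white [0.6264 0.142 ]
L [0.6322 0.0854]
R [0.6373 0.0315]
c1 [0.5836 0.2033]
c2 [0.661  0.2106]
c3 [ 0.6138 -0.1155]
c4 [ 0.6917 -0.1075]
spare [0.4504 0.1771]
(array([0.6317, 0.0849]), np.float64(296.0)) (array([0.6372, 0.0298]), np.float64(127.0)) (array([0.4516, 0.1784]), np.float64(261.0))
```

Both wrist-view fits agree with the spec (row about 10 mm off centre, 34 and 55 mm free at the ends). Next I'll grip the left gold jar.

>>> send_rows(moves=[[[0,0,0,2.35,0.1,2,1],[0,0,0,0,0,4.5,1],[0,0,0,0,0,4.5,1],[0,0,0,0,0,4,1],[0,0,0,0,0,2.1,1]]])

```text
time_s: 3.65
position: [0.6297, 0.0848, 0.0479]
tcp_rot: [[-0.093, 0.996, -0.006], [0.996, 0.093, 0.0], [0.001, -0.006, -1.0]]
force: [-1.1, 0.1, -0.8]
opening: 1.001
```

>>> send_rows(moves=[[[0,0,0,0,0,1,1],[0,0,0,0,0,0,1],[0,0,0,0,0,0,-1],[0,0,0,0,0,0,-1],[0,0,0,0,0,0,-1]]])

```text
time_s: 4.15
position: [0.6333, 0.0844, 0.0432]
tcp_rot: [[-0.092, 0.996, 0.003], [0.996, 0.092, -0.0], [-0.0, 0.003, -1.0]]
force: [-0.1, 0.1, -0.6]
opening: 0.814
```

>>> send_rows(moves=[[[0,0,0,0,0,0,-1],[0,0,0,0,0,0,-1],[0,0,0,0,0,0,-1],[0,0,0,0,0,0,-1],[0,0,0,0,0,0,-1]]])

```text
time_s: 4.65
position: [0.6315, 0.0844, 0.0422]
tcp_rot: [[-0.092, 0.996, -0.001], [0.996, 0.092, -0.0], [-0.0, -0.001, -1.0]]
force: [-2.8, 0.1, 6.1]
opening: 0.636
```

>>> send_rows(moves=[[[0,0,0,0.2,0,0,-1],[0,0,0,0.35,0,0,-1],[0,0,0,0.35,0,0,-1],[0,0,0,0.35,0,0,-1],[0,0,0,0.35,0,0,-1]]])

```text
time_s: 5.15
position: [0.6328, 0.0987, 0.0424]
tcp_rot: [[-0.093, 0.996, 0.004], [0.996, 0.093, -0.003], [-0.003, 0.004, -1.0]]
force: [1.1, -4.9, 2.1]
opening: 0.641
```

>>> send_rows(moves=[[[0,0,0,0.35,0,0,-1],[0,0,0,0.35,0,0,-1],[0,0,0,0.35,0,0,-1],[0,0,0,0.3,0,0,-1],[0,0,0,0.2,0,0,-1]]])

```text
time_s: 5.65
position: [0.6312, 0.1146, 0.0424]
tcp_rot: [[-0.093, 0.996, 0.004], [0.996, 0.093, -0.002], [-0.002, 0.004, -1.0]]
force: [1.8, -5.6, 2.9]
opening: 0.638
```

>>> send_rows(moves=[[[0,0,0,0,0,0,-1],[0,0,0,0,0,0,1],[0,0,0,0,0,0,1],[0,0,0,0,0,0,1],[0,0,0,0,0,0,1]]])

```text
time_s: 6.15
position: [0.6284, 0.1163, 0.041]
tcp_rot: [[-0.092, 0.996, -0.002], [0.996, 0.092, 0.001], [0.001, -0.002, -1.0]]
force: [0.6, -0.1, 0.1]
opening: 0.918
```

>>> send_rows(moves=[[[0,0,0,0,0,0,1],[0,0,0,0,0,0,1],[0,0,0,0,0,-1,1],[0,0,0,0,0,-2.5,1],[0,0,0,0,0,-4,1]]])

```text
time_s: 6.65
position: [0.6273, 0.1157, 0.1155]
tcp_rot: [[-0.092, 0.996, -0.006], [0.996, 0.092, 0.0], [0.001, -0.006, -1.0]]
force: [0.5, -0.5, 0.4]
opening: 1.003
```

>>> send_rows(moves=[[[0,0,0,0,0,-4,1],[0,0,0,0,0,-4.5,1],[0,0,0,0,0,-2,1],[0,0,0,-4.3,0,0,1],[0,0,0,-4.3,0,0,1]]])

```text
time_s: 7.15
position: [0.6378, 0.0305, 0.2242]
tcp_rot: [[-0.096, 0.995, 0.004], [0.995, 0.096, -0.0], [-0.001, 0.004, -1.0]]
force: [0.3, -0.7, -0.1]
opening: 0.997
```

```bash
python3 - <<'E'
from rig import *
from h import *
import pickle,time
a=capture("wrist");m=camera_model("wrist");a=capture("wrist");m=camera_model("wrist");cv2.imwrite("pics/w2.png",a);pickle.dump(m,open("w2.pkl","wb"))
s=readout.read_state();print(s["position"],s["time_s"])
E
```

```text
[0.63822974 0.02517065 0.22292933] 7.25
```

View pics/w2.png

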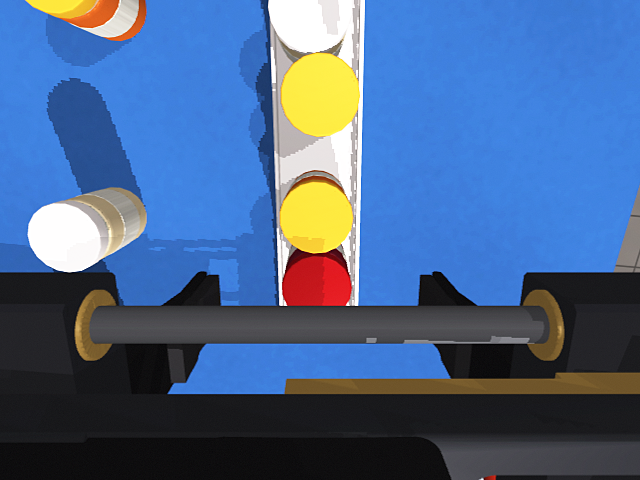

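The left gold lid is now at (320,95), clear of the right gold lid at (316,217). The red jar is at (316,285), and everything is upright.

```bash
python3 - <<'E'
from h import *
from rig import readout
import pickle
m=pickle.load(open("w2.pkl","rb"))
for n,p,z in [("L",(320,95),.094),("R",(316.3,217),.094),("red",(316.5,285),.094)]: print(n,unproj(m,p,z).round(4))
s=readout.read_state();print(s["position"],s["time_s"])
E
```

```text
L [0.632  0.1191]
R [0.6369 0.0329]
red [ 0.6417 -0.0212]
[0.63822974 0.02517065 0.22292933] 7.25
```

>>> send_rows(moves=[[[0,0,0,0,0,4,1],[0,0,0,0,0,4.5,1],[0,0,0,0,0,4.5,1],[0,0,0,0,0,3,1],[0,0,0,0,0,1.2,1]]])

```text
time_s: 7.75
position: [0.6346, 0.031, 0.0465]
tcp_rot: [[-0.092, 0.996, -0.006], [0.996, 0.092, 0.001], [0.002, -0.006, -1.0]]
force: [-1.4, -0.1, -0.2]
opening: 1.004
```

>>> send_rows(moves=[[[0,0,0,0,0,0.9,1],[0,0,0,0,0,0,1],[0,0,0,0,0,0,-1],[0,0,0,0,0,0,-1],[0,0,0,0,0,0,-1]]])

```text
time_s: 8.25
position: [0.6382, 0.0301, 0.042]
tcp_rot: [[-0.092, 0.996, 0.003], [0.996, 0.092, -0.0], [-0.001, 0.003, -1.0]]
force: [1.4, -0.3, 1.2]
opening: 0.809
```

>>> send_rows(moves=[[[0,0,0,0,0,0,-1],[0,0,0,0,0,0,-1],[0,0,0,0,0,0,-1],[0,0,0,0,0,0,-1],[0,0,0,0,0,0,-1]]])

```text
time_s: 8.75
position: [0.6365, 0.0302, 0.0411]
tcp_rot: [[-0.093, 0.996, -0.001], [0.996, 0.093, -0.0], [0.0, -0.001, -1.0]]
force: [-3.3, -0.9, 6.3]
opening: 0.635
```

>>> send_rows(moves=[[[0,0,0,-0.2,0,0,-1],[0,0,0,-0.35,0,0,-1],[0,0,0,-0.35,0,0,-1],[0,0,0,-0.35,0,0,-1],[0,0,0,-0.35,0,0,-1]]])

```text
time_s: 9.25
position: [0.6391, 0.0167, 0.0412]
tcp_rot: [[-0.091, 0.996, 0.001], [0.996, 0.091, 0.004], [0.004, 0.002, -1.0]]
force: [-0.5, 5.9, 5.1]
opening: 0.638
```

>>> send_rows(moves=[[[0,0,0,-0.35,0,0,-1],[0,0,0,-0.35,0,0,-1],[0,0,0,-0.35,0,0,-1],[0,0,0,-0.35,0,0,-1],[0,0,0,-0.35,0,0,-1]]])

```text
time_s: 9.75
position: [0.6409, -0.0008, 0.0411]
tcp_rot: [[-0.091, 0.996, 0.002], [0.996, 0.091, 0.004], [0.003, 0.002, -1.0]]
force: [0.5, 6.9, 4.3]
opening: 0.642
```

>>> send_rows(moves=[[[0,0,0,-0.35,0,0,-1],[0,0,0,-0.35,0,0,-1],[0,0,0,-0.35,0,0,-1],[0,0,0,-0.35,0,0,-1],[0,0,0,-0.2,0,0,-1]]])

```text
time_s: 10.25
position: [0.6424, -0.0169, 0.0412]
tcp_rot: [[-0.091, 0.996, 0.002], [0.996, 0.091, 0.004], [0.003, 0.002, -1.0]]
force: [0.1, 6.5, 5.0]
opening: 0.639
```

>>> send_rows(moves=[[[0,0,0,0,0,0,-1],[0,0,0,0,0,0,1],[0,0,0,0,0,0,1],[0,0,0,0,0,0,1],[0,0,0,0,0,0,1]]])

```text
time_s: 10.75
position: [0.6418, -0.0194, 0.0403]
tcp_rot: [[-0.092, 0.996, -0.0], [0.996, 0.092, -0.0], [-0.0, -0.0, -1.0]]
force: [-0.4, -0.3, -0.1]
opening: 0.916
```

>>> send_rows(moves=[[[0,0,0,0,0,0,1],[0,0,0,0,0,0,1],[0,0,0,0,0,-1,1],[0,0,0,0,0,-2.5,1],[0,0,0,0,0,-4,1]]])

```text
time_s: 11.25
position: [0.6398, -0.0188, 0.1144]
tcp_rot: [[-0.092, 0.996, -0.006], [0.996, 0.092, 0.001], [0.002, -0.006, -1.0]]
force: [0.9, -0.2, 0.2]
opening: 1.001
```

>>> send_rows(moves=[[[0,0,0,0,0,-4,1],[0,0,0,0,0,-4.5,1],[0,0,0,0,0,-2,1],[0,0,0,0,0,0,1],[0,0,0,0,0,0,1]]])

```text
time_s: 11.75
position: [0.6414, -0.0191, 0.221]
tcp_rot: [[-0.092, 0.996, 0.001], [0.996, 0.092, -0.0], [-0.0, 0.0, -1.0]]
force: [-0.9, -1.0, 0.2]
opening: 1.002
```

>>> send_rows(moves=[[[0,0,0,2.7,-2.8,0,1],[0,0,0,2.7,-2.8,0,1],[0,0,0,2.7,-2.8,0,1],[0,0,0,2.7,-2.8,0,1],[0,0,0,2.7,-2.8,0,1]]])

```text
time_s: 12.25
position: [0.487, 0.1031, 0.2185]
tcp_rot: [[-0.092, 0.996, -0.005], [0.996, 0.092, 0.0], [0.001, -0.005, -1.0]]
force: [0.9, 0.1, 1.5]
opening: 1.003
```

>>> send_rows(moves=[[[0,0,0,2.7,-2.8,0,1],[0,0,0,0,0,0,1],[0,0,0,0,0,0,1],[0,0,0,0,0,0,1],[0,0,0,0,0,0,1]]])

```text
time_s: 12.75
position: [0.4605, 0.126, 0.2201]
tcp_rot: [[-0.091, 0.996, -0.0], [0.996, 0.091, -0.0], [-0.0, -0.0, -1.0]]
force: [-0.0, -0.2, -0.1]
opening: 1.001
```

```bash
python3 - <<'E'
from rig import *
from h import *
import pickle,time
m=camera_model("wrist");a=capture("wrist");cv2.imwrite("pics/w3.png",a);pickle.dump(m,open("w3.pkl","wb"))
s=readout.read_state();print(s["position"],s["time_s"])
x0=[.45,.1775];print(proj(m,[*x0,.09]))
g=gold(a);n,l,st,c=cv2.connectedComponentsWithStats(g)
for i in range(1,n):
    if st[i,4]>150: print(st[i],c[i].round(1),unproj(m,c[i],.09).round(4))
E
```

```text
[0.46047909 0.12602572 0.22019146] 12.8
[[309.54816719 157.01170752]]
[ 271  116   76   77 4618] [308.7 154. ] [0.4492 0.1796]
[ 498  225   78   68 3479] [535.  253.5] [0.629  0.1207]
[  75  290   39   71 1379] [ 90.  325.2] [0.2848 0.0284]
[524 290  40  70 828] [550.4 325.2] [0.6553 0.0622]
[ 285  373  355   21 5766] [475.2 385.1] [0.6053 0.0018]
```

View pics/w3.png

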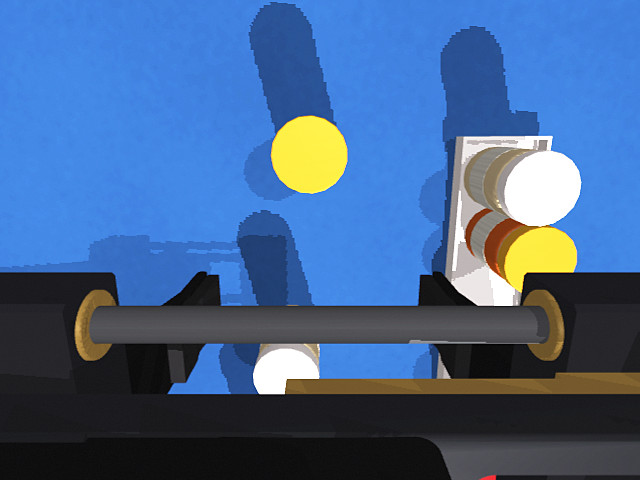

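The spare lid is at (309,154) with white and red jars well clear, giving a position of (0.449, 0.179). I'll descend and grip it.

>>> send_rows(moves=[[[0,0,0,3,-0.6,0,1],[0,0,0,2.4,0,2,1],[0,0,0,0,0,3.5,1],[0,0,0,0,0,4,1],[0,0,0,0,0,4,1]]])

```text
time_s: 13.3
position: [0.4499, 0.1798, 0.0845]
tcp_rot: [[-0.092, 0.996, 0.002], [0.996, 0.092, 0.0], [0.0, 0.002, -1.0]]
force: [0.7, 0.4, 0.5]
opening: 1.001
```

>>> send_rows(moves=[[[0,0,0,0,0,3,1],[0,0,0,0,0,1.5,1],[0,0,0,0,0,0,1],[0,0,0,0,0,0,1],[0,0,0,0,0,0,-1]]])

```text
time_s: 13.8
position: [0.4497, 0.1799, 0.0414]
tcp_rot: [[-0.092, 0.996, 0.002], [0.996, 0.092, 0.0], [0.0, 0.002, -1.0]]
force: [-0.4, -0.2, 0.3]
opening: 0.963
```

>>> send_rows(moves=[[[0,0,0,0,0,0,-1],[0,0,0,0,0,0,-1],[0,0,0,0,0,0,-1],[0,0,0,0,0,0,-1],[0,0,0,0,0,0,-1]]])

```text
time_s: 14.3
position: [0.4486, 0.18, 0.041]
tcp_rot: [[-0.092, 0.996, 0.0], [0.996, 0.092, 0.0], [0.0, 0.0, -1.0]]
force: [-0.9, -0.6, 5.0]
opening: 0.635
```

>>> send_rows(moves=[[[0,0,0,0,0,0,-1],[0,0,0,0,0,0,-1],[0,0,0,0,0,0,-1],[0,0,0,0,0,0,-1],[0,0,0,0,0,0,-1]]])

```text
time_s: 14.8
position: [0.4485, 0.1799, 0.0409]
tcp_rot: [[-0.092, 0.996, 0.0], [0.996, 0.092, 0.0], [0.0, 0.0, -1.0]]
force: [-1.7, -0.6, 5.2]
opening: 0.641
```

>>> send_rows(moves=[[[0,0,0,0,0,-0.5,-1],[0,0,0,0,0,-2,-1],[0,0,0,0,0,-3.5,-1],[0,0,0,0,0,-4,-1],[0,0,0,0,0,-3,-1]]])

```text
time_s: 15.3
position: [0.4486, 0.1799, 0.1722]
tcp_rot: [[-0.092, 0.996, 0.001], [0.996, 0.092, 0.0], [0.0, 0.001, -1.0]]
force: [1.2, 0.2, -3.0]
opening: 0.638
```

>>> send_rows(moves=[[[0,0,0,0,0,-2,-1],[0,0,0,-1,1,0,-1],[0,0,0,-1.9,2.2,0,-1],[0,0,0,-1.9,2.2,0,-1],[0,0,0,-1.9,2.3,0,-1]]])

```text
time_s: 15.8
position: [0.5318, 0.1189, 0.1887]
tcp_rot: [[-0.092, 0.996, -0.003], [0.996, 0.092, -0.0], [-0.0, -0.003, -1.0]]
force: [0.1, -0.3, -2.6]
opening: 0.64
```

>>> send_rows(moves=[[[0,0,0,-1.9,2.3,0,-1],[0,0,0,-1.9,2.3,0,-1],[0,0,0,-1.9,2.3,0,-1],[0,0,0,-1.37,1.7,0,-1],[0,0,0,-1,1.2,0,-1]]])

```text
time_s: 16.3
position: [0.6375, 0.0467, 0.1877]
tcp_rot: [[-0.091, 0.996, -0.002], [0.996, 0.091, -0.0], [-0.0, -0.002, -1.0]]
force: [-0.1, 0.4, -1.4]
opening: 0.637
```

>>> send_rows(moves=[[[0,0,0,0,0,0,-1],[0,0,0,0,0,0,-1],[0,0,0,0,0,0,-1],[0,0,0,0,0,0,-1],[0,0,0,0,0,0,-1]]])

```text
time_s: 16.8
position: [0.6359, 0.0496, 0.1906]
tcp_rot: [[-0.093, 0.996, -0.0], [0.996, 0.093, 0.0], [0.0, -0.0, -1.0]]
force: [0.7, 0.3, -2.7]
opening: 0.64
```

```bash
python3 - <<'E'
from rig import *
from h import *
s=readout.read_state();print(s["position"],s["force"],s["time_s"],s["opening"])
a=capture("scene");b=capture("side")
cv2.imwrite("pics/c4.png",cv2.resize(np.hstack([a[90:470,200:520],b[60:440,180:500]]),(800,475)))
E
```

```text
[0.6358807  0.04956754 0.19061069] [ 0.73752363  0.277994   -2.72932511] 16.8 0.6399089247981059
```

View pics/c4.png

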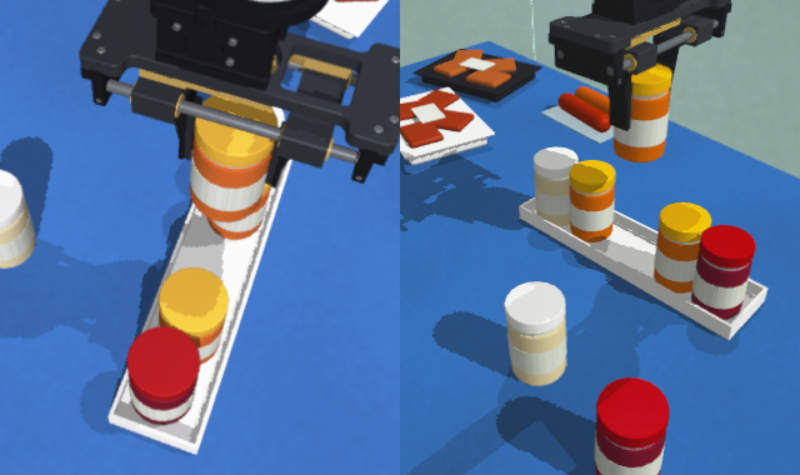

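The crops show the spare held upright over a clear gap, with all four row jars standing. I'll lower it and take the last millimetres slowly.

>>> send_rows(moves=[[[0,0,0,0,0,2,-1],[0,0,0,0,0,2.5,-1],[0,0,0,0,0,2.5,-1],[0,0,0,0,0,2.5,-1],[0,0,0,0,0,1.5,-1]]])

```text
time_s: 17.4
position: [0.6354, 0.0493, 0.0788]
tcp_rot: [[-0.093, 0.996, -0.002], [0.996, 0.093, 0.0], [0.0, -0.002, -1.0]]
force: [-0.4, -0.3, -2.7]
opening: 0.635
```

>>> send_rows(moves=[[[0,0,0,0,0,1,-1],[0,0,0,0,0,0.8,-1],[0,0,0,0,0,0.6,-1],[0,0,0,0,0,0.4,-1],[0,0,0,0,0,0.2,-1]]])

```text
time_s: 17.9
position: [0.6368, 0.049, 0.0508]
tcp_rot: [[-0.092, 0.996, 0.001], [0.996, 0.092, -0.0], [-0.0, 0.001, -1.0]]
force: [0.1, -0.0, -2.8]
opening: 0.637
```

>>> send_rows(moves=[[[0,0,0,0,0,0.1,-1],[0,0,0,0,0,0.1,-1],[0,0,0,0,0,0.1,-1],[0,0,0,0,0,0,-1],[0,0,0,0,0,0,-1]]])

```text
time_s: 18.4
position: [0.6365, 0.049, 0.0477]
tcp_rot: [[-0.092, 0.996, 0.0], [0.996, 0.092, -0.0], [-0.0, 0.0, -1.0]]
force: [0.2, -0.8, -2.0]
opening: 0.64
```

>>> send_rows(moves=[[[0,0,0,0,0,0.1,-1],[0,0,0,0,0,0,-1],[0,0,0,0,0,0.1,-1],[0,0,0,0,0,0,-1],[0,0,0,0,0,0,-1]]])

```text
time_s: 18.9
position: [0.6364, 0.049, 0.0455]
tcp_rot: [[-0.092, 0.996, -0.0], [0.996, 0.092, 0.0], [0.0, -0.0, -1.0]]
force: [0.6, 0.7, -2.7]
opening: 0.643
```

>>> send_rows(moves=[[[0,0,0,0,0,0.05,-1],[0,0,0,0,0,0,-1],[0,0,0,0,0,0,-1],[0,0,0,0,0,0,-1],[0,0,0,0,0,0,-1]]])

```text
time_s: 19.4
position: [0.6365, 0.049, 0.045]
tcp_rot: [[-0.092, 0.996, -0.0], [0.996, 0.092, -0.0], [-0.0, -0.0, -1.0]]
force: [0.0, 0.2, -2.5]
opening: 0.637
```

>>> send_rows(moves=[[[0,0,0,0,0,0.05,-1],[0,0,0,0,0,0,-1],[0,0,0,0,0,0.05,-1],[0,0,0,0,0,0,-1],[0,0,0,0,0,0,-1]]])

```text
time_s: 19.9
position: [0.6365, 0.049, 0.045]
tcp_rot: [[-0.092, 0.996, 0.0], [0.996, 0.092, -0.0], [-0.0, 0.0, -1.0]]
force: [-1.3, 0.1, 5.5]
opening: 0.636
```

Contact: the force went from -2.5 to +5.5 N, so the jar is on the floor. I'll release it and rise.

>>> send_rows(moves=[[[0,0,0,0,0,0,-0.5],[0,0,0,0,0,0,1],[0,0,0,0,0,0,1],[0,0,0,0,0,0,1],[0,0,0,0,0,0,1]]])

```text
time_s: 20.4
position: [0.6366, 0.049, 0.0439]
tcp_rot: [[-0.092, 0.996, 0.0], [0.996, 0.092, 0.0], [-0.0, 0.0, -1.0]]
force: [-0.4, -0.1, 0.7]
opening: 0.911
```

>>> send_rows(moves=[[[0,0,0,0,0,0,1],[0,0,0,0,0,0,1],[0,0,0,0,0,0,1],[0,0,0,0,0,-1,1],[0,0,0,0,0,-2.5,1]]])

```text
time_s: 20.9
position: [0.6346, 0.0491, 0.0777]
tcp_rot: [[-0.092, 0.996, -0.005], [0.996, 0.092, 0.0], [0.001, -0.005, -1.0]]
force: [0.6, -0.0, 1.1]
opening: 0.996
```

>>> send_rows(moves=[[[0,0,0,0,0,-4,1],[0,0,0,0,0,-4,1],[0,0,0,0,0,-4,1],[0,0,0,0,0,-3,1],[0,0,0,0,0,-1,1]]])

```text
time_s: 21.4
position: [0.6386, 0.0489, 0.2441]
tcp_rot: [[-0.092, 0.996, 0.009], [0.996, 0.092, -0.001], [-0.002, 0.008, -1.0]]
force: [-0.8, 0.1, 0.2]
opening: 0.999
```

>>> send_rows(moves=[[[0,0,0,0,0,0,1],[0,0,0,0,0,0,1],[0,0,0,0,0,0,1],[0,0,0,0,0,0,1],[0,0,0,0,0,0,1]]])

```text
time_s: 21.9
position: [0.6359, 0.0491, 0.2376]
tcp_rot: [[-0.092, 0.996, -0.003], [0.996, 0.092, 0.0], [0.001, -0.003, -1.0]]
force: [1.1, 0.6, -0.0]
opening: 1.0
```

```bash
python3 - <<'E'
from rig import *
from h import *
s=readout.read_state();print(s["position"],s["force"],s["time_s"],s["opening"])
a=capture("wrist");b=capture("side")
cv2.imwrite("pics/c5.png",cv2.resize(np.hstack([a[0:380,160:480],b[60:440,180:500]]),(800,475)))
E
```

```text
[0.63591291 0.04905207 0.23758797] [ 1.0736049   0.64017749 -0.04740589] 21.9 1.0003441912036195
```

View pics/c5.png

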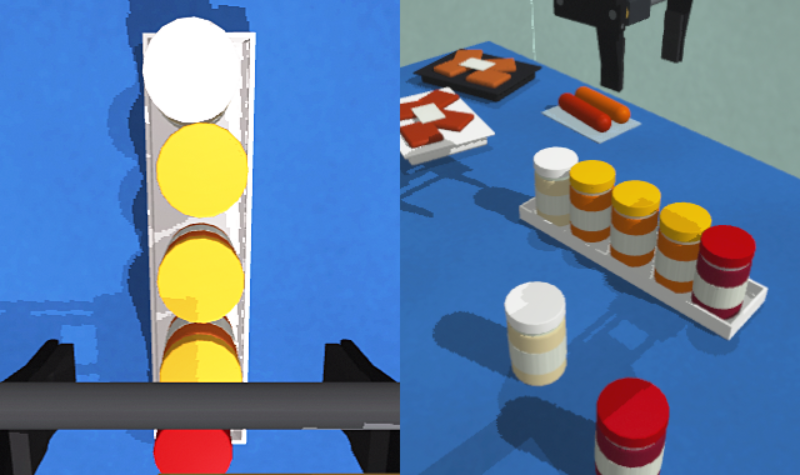

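All five jars stand upright in the channel with the three gold-lidded ones in a row, and the gripper is clear above them. I'm handing in.

```bash
python3 -c "
from rig import bot; print(bot.hand_in())"
```

```text
the job is handed in; nothing more can be done
None
```

The spare gold-lidded jar now stands in the channel between the other two, and I handed the job in at about 22 s of the 54 s allowed. The hand-in gave no verdict.

- **Spreading the row:** I gripped the left gold jar across the channel and slid it about 32 mm toward +y. I then slid the right one about 50 mm toward -y. Each pushed the jar beyond it along, and neither was lifted or tipped. The gap came to about 80 mm.
- **Placing the spare:** I picked it up from the table and lowered it into the gap in 0.5 to 1 mm steps. I released it when the force showed light contact with the floor, about 5.5 N.
- **Last checks:** The wrist and side pictures show all five jars upright in the channel, and the bystander jars in view had not moved. The gripper was open with its fingertips about 14 cm above the lids. The largest force I read at any step was about 7 N.
- **Disagreement:** The rack's centre from the wrist camera was about 5 mm off the scene and side estimates in x. I used the wrist values, and the grips and placing worked with them.

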